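# Swap three stock items onto the risers that level their tops

## Task

For the stock picture the tops of the tall jar, the film roll and the short pot must all be level, but each now stands on the wrong riser. Swap them so that the jar stands on the lowest riser, the roll on the middle one and the pot on the highest, each upright and in the middle of its riser; the cork mat is free for setting one down meanwhile. Leave the mug, the tape and the marker where they are.

Things in the scene. Friction and masses are not known exactly. Their poses are not given: they have to be found in the camera images.
- jar: tall white screw-top jar with a white lid and a small paper label, 52 mm in diameter (lid 49 mm), 105 mm high, about 0.12 kg, loose, upright. At the start it stands on the highest riser. Origin: centre of its underside, z up along its axis.
- roll: roll of plain whitish film standing on end, with a brown core showing in the top, 50 mm in diameter, 74 mm high, rigid, about 0.1 kg, loose. At the start it stands on the lowest riser. Origin: centre of its underside, z up along its axis.
- pot: short white pot with a blue screw lid, 43 mm in diameter, 46 mm high, about 0.08 kg, loose, upright. At the start it stands on the middle riser. Origin: centre of its underside, z up along its axis.
- riser_low: the lowest of three turned aluminium pedestals with a black rubber disc in the top; round, foot 86 mm and top 80 mm in diameter, 25 mm high, fixed to the desk. Origin: centre of its underside, z up; its flat top is 25 mm above the origin.
- riser_mid: the middle one of three turned aluminium pedestals with a black rubber disc in the top; round, foot 86 mm and top 80 mm in diameter, 56 mm high, fixed to the desk. Origin: centre of its underside, z up; its flat top is 56 mm above the origin.
- riser_high: the highest of three turned aluminium pedestals with a black rubber disc in the top; round, foot 86 mm and top 80 mm in diameter, 84 mm high, fixed to the desk. Origin: centre of its underside, z up; its flat top is 84 mm above the origin.
- mat: round cork mat, 90 mm in diameter, 4 mm thick, fixed to the desk, empty at the start. Origin: centre of its underside, z up.
- mug: bystander: blue mug, 94 mm high, 80 mm across (110 mm with its handle), loose, behind the work. Origin on its underside, 15 mm from the axis of its body, towards the handle (-y).
- tape: bystander: ring of clear brownish adhesive tape lying flat, 92 mm in diameter, 48 mm high, loose, among the risers. Origin: centre of its underside.
- marker: bystander: white and blue marker pen, 135 mm long, 17 mm thick, lying on the desk, loose. Origin: its middle, on its underside.
Mind the look-alikes: they are no part of the job. What is shaped like the riser_high but yellow is not meant.

How it is judged:
By the outcome, as a careful person would: the job done as asked, in the order asked, and still so for the second after the job is handed in, with the robot touching nothing.
It also fails if it takes over 109 s, if anything falls off the work surface, if the arm or the gripper's body presses on something with over 40 N, if the wrist force passes 120 N, or if a joint passes its speed limit or range.

## Robot

A 6-joint arm with a two-finger parallel gripper is mounted at the origin on a cart in front of the work surface, level with it; the furniture and walls round the work are solid. World frame = base frame: x ahead of the robot, y to its left, z up, the work surface at z = 0. Lengths are in m, angles in rad, forces in N, time in s.
With the tool pointing down it reaches from about 0.35 to 0.95 m from the base axis. Payload 17.4 kg.
Tool frame: the origin (TCP) lies on the front face of the gripper's body, between the roots of the fingers; the fingertips stand 84 mm ahead of it and the grasp point (between the pads) lies 65 mm ahead of it; z points along the fingers, y is the line along which they close (so a half turn about z gives the same grasp; the last joint's range is limited). The gripper opens to 93 mm and grips with 3 to 60 N. Pads are 15 mm wide; open, the fingers measure 128 mm over their backs; the gripper's body (75 mm by 188 mm) begins 65 mm behind the grasp point.
Start: joints at [1.133, 0.116, 1.442, -0, 1.584, -0.038], TCP at [0.263, 0.622, 0.303] pointing down, gripper open.
Joint ranges: [-2.83, 2.83], [-0.83, 2.19], [0.07, 2.5], [-1.14, 4.28], [0.01, 3], [-2.97, 2.97]. Speed limits (rad/s): [1.89, 1.89, 2.22, 3.14, 3.14, 3.14].

## Interface

Orientations are given as a 3x3 rotation matrix whose columns are the frame's x, y, z axes.
In Python, from workcell import env gives the robot as it stands.
- The arm moves only by the shell command python3 -m crank, which reads ROWS from standard input. ROWS is a JSON list of rows, 1 to 20 of them, each an object with the fields turn_vec (a list: a rotation vector rx, ry, rz in fractions of the full range, 1 being 60 degrees), pos (a list: dx, dy, dz in a scale on which 1.0 is 60 cm), jaw (the opening from 0.0 (shut) to 1.0 (fully open)); a field left out counts as zero (the opening has to be given); each row is the pose to reach, as a shift and turn from the pose commanded when the command began, along the tool's axes at that moment; what a row does not reach only later rows make up. A row lasts 1/10 s, in which the tool goes at most 0.05 m and 0.15 rad, less where a joint would pass 70% of its speed; a pose out of reach is approached as far as the arm can. The fingers move at their own pace and stop on an object; the grip force is fixed at half the most. Time passes only in rows, so rows that do not move let the fingers close. It prints the time, the measured TCP pose, the force, the opening and the grip force at its end. A shift or turn number past 1, either way, is cut back to 1. Input that does not fit is refused with a message, and nothing moves.
- env.get_state(): the state, without advancing time (a new reading comes with each control period).
- env.snapshot(name): name is "scene" or "side" or "wrist"; returns the picture (384x512x3 uint8, red, green, blue); there is no depth.
- env.camera_model(name): a dict with "fx", "fy", "cx", "cy" (pixels), "view" (4x4, takes a point from world to camera coordinates); the wrist camera has in their place "T_tool_cam" (4x4, takes a point from camera to tool coordinates, whose origin is the TCP and whose axes are the flange's). Camera axes: x right, y down, z forward; pixel columns grow to the right and rows downward; lengths in m; the calibration is good to about 2 mm. The wrist camera is an equidistant fisheye: a pixel r from the principal point sees the ray r / f radians off the axis. A picture is of the moment at which its call begins: read the wrist's pose just before it. camera_model takes no time and is no camera call.
- env.sign_off(): hands the job in; it is judged then, once.
Trained networks look in the newest picture that a camera, given by its name, has taken for a name from the list of things; names that differ only in an ending like _2 or _b are one class to them, and where a whole thing is asked for, a point or a joint stands for the part that bears it (a point fixed in the world has none). Each returns a list of dicts, best first, with "score" (0 to 1); they miss things now and then, are a little off and sometimes report something else, mostly with a low value. They report only what shows in the picture. A call takes as long as a camera call. They do not tell look-alikes from the thing itself.
- env.regions_of(label, camera): "mask" (384x512 bool, what is visible of it) and "uv" ([column, row] in pixels, amid what is visible of it).
- env.place_of(label, camera): "uv" ([column, row] in pixels: a listed point, or the origin of a listed thing).
The state is a dict: "clock": time; "joint_pos": joint angles; "qvel": joint speeds; "joint_torque": joint torques, N m; "eef_pos": TCP position; "ee_rot": TCP orientation; "wrist_force": force on the tool from outside, world axes, zero at the start; "torque": the same for the moment, N m; "grip_width": opening from 0.0 (shut) to 1.0 (fully open); "grasp_force": force on a finger pad.
Only numpy, scipy, OpenCV 4.12 (cv2) and the standard library are available. Lean on these libraries where they do the work, as an engineer would, in place of code of your own. Each camera call takes 0.05 s, during which the arm holds its last target. There are 200 camera calls.

## Working session

There is one attempt and no reset: what is moved stays moved. The work goes in short steps, Python scripts to look and compute and a shell command to move; the robot and the scene stay as the last step left them, time stands still between calls to the robot, and variables do not carry over. Pictures are saved under pics/ and viewed, at most 14 in all, crops included, and the job is handed in when it is done.

```bash
mkdir -p pics; ls; cat > h.py <<'E'
import numpy as np, cv2
from workcell import env
def snap(c,n):
    s=env.get_state(); im=env.snapshot(c); cv2.imwrite(f'pics/{n}.png',cv2.cvtColor(im,cv2.COLOR_RGB2BGR)); return s,im
def ray(c,uv,s=None):
    m=env.camera_model(c)
    x=(uv[0]-m['cx'])/m['fx']; y=(uv[1]-m['cy'])/m['fy']
    if c=='wrist':
        r=np.hypot(x,y); d=np.array([x/r*np.sin(r),y/r*np.sin(r),np.cos(r)]) if r>0 else np.array([0,0,1.])
        T=np.eye(4);T[:3,:3]=s['ee_rot'];T[:3,3]=s['eef_pos'];M=T@m['T_tool_cam']
    else: d=np.array([x,y,1.]); M=np.linalg.inv(m['view'])
    return M[:3,3],M[:3,:3]@d
def at_z(c,uv,z,s=None):
    o,d=ray(c,uv,s); return o+d*(z-o[2])/d[2]
def proj(c,p):
    m=env.camera_model(c); q=(np.array(m['view'])@np.r_[p,1])[:3]
    return m['fx']*q[0]/q[2]+m['cx'],m['fy']*q[1]/q[2]+m['cy']
E
python3 - <<'E'
from h import *
Z=dict(jar=.084,roll=.025,pot=.056,riser_low=0,riser_mid=0,riser_high=0,mat=0,mug=0,tape=0,marker=0)
for c in ['scene','side']:
    snap(c,c+'0')
    for n in Z:
        for r in env.place_of(n,c)[:2]:
            print(c,n,round(r['score'],2),np.round(r['uv'],1),np.round(at_z(c,r['uv'],Z[n]),3))
s=env.get_state();print(s)
E
```

```text
pics
scene jar 0.89 [278.4 167.2] [0.643 0.198 0.084]
scene pot 0.82 [197.4 220.2] [0.428 0.284 0.056]
scene riser_low 0.67 [276.7 184.9] [0.656 0.205 0.   ]
scene riser_low 0.58 [203.4 190.8] [0.538 0.356 0.   ]
scene riser_mid 0.74 [203.3 229.8] [0.441 0.284 0.   ]
scene riser_high 0.75 [275.  184.2] [0.656 0.21  0.   ]
scene riser_high 0.59 [183.8 155.8] [0.611 0.478 0.   ]
scene mat 0.78 [353.3 225.5] [ 0.643 -0.015  0.   ]
scene mug 0.76 [259.7 147.2] [0.753 0.316 0.   ]
scene tape 0.95 [283.1 240.3] [0.516 0.108 0.   ]
scene tape 0.75 [263.5 147.9] [0.756 0.305 0.   ]
scene marker 0.79 [134.5 223.5] [0.368 0.436 0.   ]
side jar 0.81 [284.1 195.2] [0.639 0.207 0.084]
side jar 0.55 [320.  198.1] [0.732 0.192 0.084]
side roll 0.73 [249.6 183.6] [0.545 0.36  0.025]
side roll 0.22 [251.  192.6] [0.55  0.31  0.025]
side pot 0.59 [209.6 186.2] [0.431 0.3   0.056]
side riser_low 0.6 [251.4 191.5] [0.55  0.353 0.   ]
side riser_mid 0.73 [210.7 203.1] [0.43  0.295 0.   ]
side riser_high 0.69 [283.9 224.3] [0.64 0.19 0.  ]
side riser_high 0.66 [269.3 168.7] [0.609 0.49  0.   ]
side mat 0.
[... 365 characters left out ...]
-3.77848220e-02]), 'qvel': array([-9.66428783e-05, -3.45730908e-04, -8.23528692e-05, -1.24668788e-03,
       -1.13944886e-04,  3.58165684e-03]), 'joint_torque': array([-3.31699302e-03, -7.21010256e+01, -6.22779822e+01,  7.78675592e-02,
        1.82498147e-02,  4.04512843e-05]), 'eef_pos': array([0.26272135, 0.62178656, 0.30273825]), 'ee_rot': array([[-9.21146909e-01,  3.89215072e-01, -1.38715375e-05],
       [ 3.89215072e-01,  9.21146909e-01,  2.72365986e-06],
       [ 1.38378134e-05, -2.89012061e-06, -1.00000000e+00]]), 'wrist_force': array([-0.25882735, -0.89187737,  0.67960468]), 'torque': array([-0.04037161,  0.02909956,  0.00495301]), 'grasp_force': 0.0, 'grip_width': 0.998942809411394}
```

View pics/scene0.png

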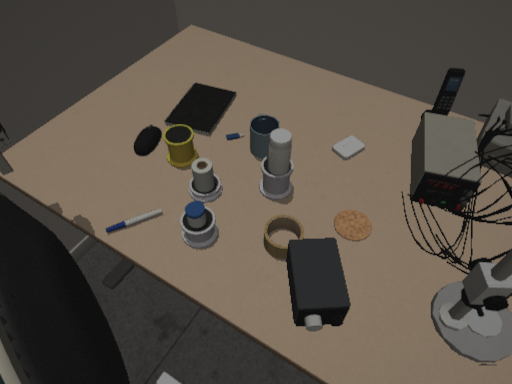

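View pics/side0.png

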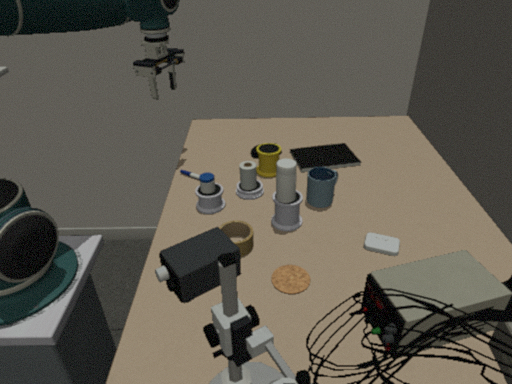

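The scene view shows the jar and high riser at (277,165), roll and low riser at (204,180), and pot and mid riser at (197,222). The mat is at (353,225), the tape at (284,237), the mug at (264,135), and the yellow decoy at (180,147). The side view agrees: jar (286,195), roll (249,180), pot (208,190), mat (290,279). I'll refine the positions by fitting silhouettes.

```bash
cat >> h.py <<'E'
from scipy.optimize import minimize
def sil(c,xy,R0,R1,z0,z1,k=4):
    t=np.linspace(0,2*np.pi,40)
    P=[proj(c,(xy[0]+R*np.cos(a),xy[1]+R*np.sin(a),z)) for R,z in((R0,z0),(R1,z1)) for a in t]
    h=cv2.convexHull((np.array(P)*k+k/2).astype(np.float32)).astype(np.int32)
    m=np.zeros((384*k,512*k),np.uint8); cv2.fillConvexPoly(m,h,1)
    return cv2.resize(m.astype(np.float32),(512,384),interpolation=cv2.INTER_AREA)
G=dict(jar=(.026,.0245,.105),roll=(.025,.025,.074),pot=(.0215,.0215,.046),mat=(.045,.045,.004),riser_low=(.043,.040,.025),riser_mid=(.043,.040,.056),riser_high=(.043,.040,.084))
def fit(n,z0,xy0,cams=('scene','side'),hide=None):
    R0,R1,H=G[n]; M={}
    for c in cams:
        best=None
        for r in env.regions_of(n,c):
            p=proj(c,(*xy0,z0+H/2)); d=np.hypot(*(np.array(r['uv'])-p))
            if d<22 and (best is None or d<best[0]): best=(d,r['mask'],r['score'])
        if best: M[c]=best[1].astype(float)
    def cost(xy,cs):
        o=0
        for c in cs:
            m=sil(c,xy,R0,R1,z0,z0+H); t=M[c]
            if hide:
                g=sil(c,hide[0],*G[hide[1]][:2],z0+H,z0+H+G[hide[1]][2]); m=m*(1-g); t=t*(1-g)
            o+=1-np.minimum(m,t).sum()/np.maximum(m,t).sum()
        return o/len(cs)
    out={}
    for cs in [list(M)]+([[c] for c in M] if len(M)>1 else []):
        if cs:
            r=minimize(cost,xy0,args=(cs,),method='Nelder-Mead',options=dict(initial_simplex=np.array(xy0)+[[0,0],[.01,0],[0,.01]],xatol=2e-4,fatol=1e-4))
            out['+'.join(cs)]=(np.round(r.x,4),round(r.fun,3))
    return out
E
python3 - <<'E'
from h import *
env.snapshot('scene');env.snapshot('side')
for n,z,xy,r in [('jar',.084,(.641,.203),'riser_high'),('roll',.025,(.543,.358),'riser_low'),('pot',.056,(.432,.29),'riser_mid'),('mat',0,(.643,-.016),None)]:
    f=fit(n,z,xy);print(n,f)
    if r: print(r,fit(r,0,xy,hide=(list(f.values())[0][0],n)))
print(env.get_state()['clock'])
E
```

```text
Traceback (most recent call last):
  File "h.py", line 45, in fit
    r=minimize(cost,xy0,args=(cs,),method='Nelder-Mead',options=dict(initial_simplex=np.array(xy0)+[[0,0],[.01,0],[0,.01]],xatol=2e-4,fatol=1e-4))
  File "h.py", line 37, in cost
    m=sil(c,xy,R0,R1,z0,z0+H); t=M[c]
  File "h.py", line 21, in sil
    P=[proj(c,(xy[0]+R*np.cos(a),xy[1]+R*np.sin(a),z)) for R,z in((R0,z0),(R1,z1)) for a in t]
       ~~~~^^^^^^^^^^^^^^^^^^^^^^^^^^^^^^^^^^^^^^^^^^^
  File "h.py", line 16, in proj
    m=env.camera_model(c); q=(np.array(m['view'])@np.r_[p,1])[:3]
ValueError: time passes only in moves, steps and waits
```

```bash
sed -i 's/^from workcell import env/from workcell import env\nimport functools\ncam=functools.lru_cache(None)(lambda c: env.camera_model(c))/; s/m=env.camera_model(c)/m=cam(c)/' h.py
python3 - <<'E'
from h import *
env.snapshot('scene');env.snapshot('side')
for n,z,xy,r in [('jar',.084,(.641,.203),'riser_high'),('roll',.025,(.543,.358),'riser_low'),('pot',.056,(.432,.29),'riser_mid'),('mat',0,(.643,-.016),None)]:
    f=fit(n,z,xy);print(n,f)
    if r: print(r,fit(r,0,xy,hide=(list(f.values())[0][0],n)) if f else 0)
print(env.get_state()['clock'])
E
```

```text
jar {'scene+side': (array([0.6422, 0.1985]), np.float64(0.088)), 'scene': (array([0.6438, 0.199 ]), np.float64(0.055)), 'side': (array([0.6419, 0.2022]), np.float64(0.111))}
riser_high {'scene+side': (array([0.6481, 0.204 ]), np.float64(0.158)), 'scene': (array([0.652 , 0.2064]), np.float64(0.188)), 'side': (array([0.6473, 0.2028]), np.float64(0.103))}
roll {'scene+side': (array([0.5414, 0.3514]), np.float64(0.064)), 'scene': (array([0.541 , 0.3521]), np.float64(0.064)), 'side': (array([0.5416, 0.3495]), np.float64(0.057))}
riser_low {'scene+side': (array([0.5449, 0.3546]), np.float64(0.097)), 'scene': (array([0.5468, 0.3561]), np.float64(0.102)), 'side': (array([0.5444, 0.3525]), np.float64(0.066))}
pot {'scene+side': (array([0.4272, 0.2845]), np.float64(0.14)), 'scene': (array([0.4303, 0.287 ]), np.float64(0.111)), 'side': (array([0.4264, 0.2891]), np.float64(0.152))}
riser_mid {'scene+side': (array([0.4303, 0.2859]), np.float64(0.084)), 'scene': (array([0.4328, 0.2887]), np.float64(0.057)), 'side': (array([0.4289, 0.2853]), np.float64(0.067))}
mat {'scene+side': (array([ 0.6439, -0.0126]), np.float64(0.054)), 'scene': (array([ 0.6448, -0.0119]), np.float64(0.036)), 'side': (array([ 0.6423, -0.0134]), np.float64(0.059))}
2.1
```

Units first: shifts go in shares of 60 cm and turns go in shares of 60 degrees. So -0.515 m / 0.6 = -0.8583, -0.03 m / 0.6 = -0.05.

```bash
R="x"; echo '[{"pos": [0, 0, -0.05], "jaw": 1}, {"pos": [-0.8583, -0.4033, -0.05], "jaw": 1}, {"pos": [-0.8583, -0.4033, -0.05], "jaw": 1}, {"pos": [-0.8583, -0.4033, -0.05], "jaw": 1}, {"pos": [-0.8583, -0.4033, -0.05], "jaw": 1}, {"pos": [-0.8583, -0.4033, -0.05], "jaw": 1}, {"pos": [-0.8583, -0.4033, -0.05], "jaw": 1}, {"pos": [-0.8583, -0.4033, -0.05], "jaw": 1}, {"pos": [-0.8583, -0.4033, -0.05], "jaw": 1}, {"pos": [-0.8583, -0.4033, -0.05], "jaw": 1}, {"pos": [-0.8583, -0.4033, -0.05], "jaw": 1}, {"pos": [-0.8583, -0.4033, -0.05], "jaw": 1}, {"pos": [-0.8583, -0.4033, -0.05], "jaw": 1}, {"pos": [-0.8583, -0.4033, -0.05], "jaw": 1}, {"pos": [-0.8583, -0.4033, -0.05], "jaw": 1}, {"pos": [-0.8583, -0.4033, -0.05], "jaw": 1}, {"pos": [-0.8583, -0.4033, -0.05], "jaw": 1}]' | python3 -m crank
python3 - <<'E'
from h import *
s,im=snap('wrist','w1'); print(s['eef_pos'],s['ee_rot'].round(3),cam('wrist'))
for n in ['jar','riser_high','riser_low','roll','pot','riser_mid','mat']:
    for r in env.regions_of(n,'wrist')[:2]:
        m=r['mask'];(u,v),rad=cv2.minEnclosingCircle(np.argwhere(m)[:,::-1].astype(np.float32)); print(n,round(r['score'],2),np.round(r['uv']),u,v,rad)
E
```

```text
clock: 3.8
eef_pos: [0.6422, 0.1996, 0.3331]
ee_rot: [[-0.922, 0.388, 0.0], [0.388, 0.922, 0.0], [-0.0, 0.0, -1.0]]
wrist_force: [-0.9, 0.2, 1.1]
grip_width: 1.0
grasp_force: 0.0
[0.64222431 0.19956495 0.33309143] [[-0.922  0.388  0.   ]
 [ 0.388  0.922  0.   ]
 [-0.     0.    -1.   ]] {'fx': 297.3186396354542, 'fy': 297.3186396354542, 'cx': 255.96153432721297, 'cy': 192.85221123151607, 'T_tool_cam': array([[ 6.79059475e-04, -9.66905472e-01, -2.55133981e-01,
         7.04209188e-02],
       [ 9.99999762e-01,  6.25926245e-04,  2.89447146e-04,
         3.84949533e-04],
       [-1.20172975e-04, -2.55134116e-01,  9.66905667e-01,
        -8.21865301e-02],
       [ 0.00000000e+00,  0.00000000e+00,  0.00000000e+00,
         1.00000000e+00]])}
jar 0.85 [253. 195.] 253.5 194.6999969482422 37.862220764160156
riser_high 0.69 [269. 157.] 262.4911804199219 173.8109130859375 35.86861801147461
riser_high 0.63 [433.  77.] 431.0 74.5 39.05455017089844
riser_low 0.68 [320.  75.] 331.0 61.0 31.32101821899414
riser_mid 0.91 [255.  14.] 253.5 4.0652174949646 31.761333465576172
mat 0.82 [129. 215.] 130.10935974121094 217.9002685546875 26.38822364807129
```

View pics/w1.png

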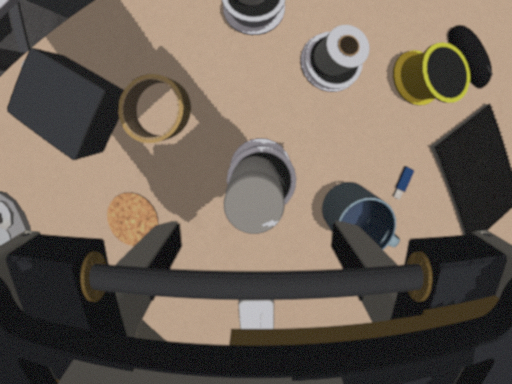

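The wrist view shows the jar top at about (254,205) with riser_high around (262,175). The low riser is at (331,60), the mat at (131,217) and the mug at (360,215). Next I fit silhouettes in this view too.

```bash
cat >> h.py <<'E'
S=None
_p=proj
def proj(c,p):
    if c!='wrist': return _p(c,p)
    m=cam(c);T=np.eye(4);T[:3,:3]=S['ee_rot'];T[:3,3]=S['eef_pos']
    q=np.linalg.solve(T@m['T_tool_cam'],np.r_[p,1]); h=np.hypot(q[0],q[1]); r=np.arctan2(h,q[2])*m['fx']
    return m['cx']+r*q[0]/h,m['cy']+r*q[1]/h
E
python3 - <<'E'
import h
from h import *
h.S,_=snap('wrist','w2')
W=('wrist',)
f=fit('jar',.084,(.643,.2),W);print(f)
for n,xy,hd in [('riser_high',(.647,.203),(f['wrist'][0],'jar')),('riser_low',(.545,.3545),((.5414,.3514),'roll')),('riser_mid',(.431,.287),((.43,.287),'pot')),('mat',(.644,-.0125),None)]: print(n,fit(n,0,xy,W,hide=hd))
print('roll',fit('roll',.025,(.5414,.3514),W))
E
```

```text
{'wrist': (array([0.6414, 0.1986]), np.float64(0.047))}
riser_high {'wrist': (array([0.6474, 0.2048]), np.float64(0.056))}
riser_low {'wrist': (array([0.5433, 0.3544]), np.float64(0.05))}
riser_mid {'wrist': (array([0.4292, 0.2861]), np.float64(0.023))}
mat {'wrist': (array([ 0.6417, -0.0127]), np.float64(0.103))}
roll {'wrist': (array([0.5404, 0.3514]), np.float64(0.06))}
```

Scaled: 0.099 m / 0.6 = 0.165, 0.085 m / 0.6 = 0.1417.

```bash
echo '[{"pos": [0, -0.0017, 0.05], "jaw": 1}, {"pos": [0, -0.0017, 0.1], "jaw": 1}, {"pos": [0, -0.0017, 0.1417], "jaw": 1}, {"pos": [0, -0.0017, 0.165], "jaw": 1}, {"pos": [0, -0.0017, 0.165], "jaw": 1}, {"pos": [0, -0.0017, 0.165], "jaw": 0}, {"pos": [0, -0.0017, 0.165], "jaw": 0}, {"pos": [0, -0.0017, 0.165], "jaw": 0}, {"pos": [0, -0.0017, 0.165], "jaw": 0}, {"pos": [0, -0.0017, 0.165], "jaw": 0}, {"pos": [0, -0.0017, 0.165], "jaw": 0}, {"pos": [0, -0.0017, 0.165], "jaw": 0}, {"pos": [0, -0.0017, 0.165], "jaw": 0}]' | python3 -m crank
```

```text
clock: 5.85
eef_pos: [0.6426, 0.1975, 0.234]
ee_rot: [[-0.921, 0.389, 0.0], [0.389, 0.921, 0.0], [-0.0, 0.0, -1.0]]
wrist_force: [-0.2, 0.6, 2.0]
grip_width: 0.552
grasp_force: 30.0
```

Scaled: -0.193 m / 0.6 = -0.3217, 0.079 m / 0.6 = 0.1317.

```bash
echo '[{"pos": [0, 0, -0.05], "jaw": 0}, {"pos": [0, 0, -0.0833], "jaw": 0}, {"pos": [-0.0333, -0.08, -0.0833], "jaw": 0}, {"pos": [-0.06, -0.1417, -0.0833], "jaw": 0}, {"pos": [-0.0867, -0.2033, -0.0833], "jaw": 0}, {"pos": [-0.1117, -0.2633, -0.0833], "jaw": 0}, {"pos": [-0.1367, -0.3217, -0.0833], "jaw": 0}, {"pos": [-0.1367, -0.3217, -0.05], "jaw": 0}, {"pos": [-0.1367, -0.3217, 0], "jaw": 0}, {"pos": [-0.1367, -0.3217, 0.05], "jaw": 0}, {"pos": [-0.1367, -0.3217, 0.0917], "jaw": 0}, {"pos": [-0.1367, -0.3217, 0.1167], "jaw": 0}, {"pos": [-0.1367, -0.3217, 0.125], "jaw": 0}, {"pos": [-0.1367, -0.3217, 0.1317], "jaw": 0}, {"pos": [-0.1367, -0.3217, 0.1317], "jaw": 0}, {"pos": [-0.1367, -0.3217, 0.1317], "jaw": 0}]' | python3 -m crank
```

```text
clock: 7.45
eef_pos: [0.6433, -0.0122, 0.1559]
ee_rot: [[-0.921, 0.389, 0.001], [0.389, 0.921, -0.0], [-0.001, 0.0, -1.0]]
wrist_force: [-0.0, 0.3, -0.9]
grip_width: 0.556
grasp_force: 30.0
```

Scaled: 0.002 m / 0.6 = 0.0033, 0.001 m / 0.6 = 0.0017.

```bash
echo '[{"pos": [0, 0, 0.0017], "jaw": 0}, {"pos": [0, 0, 0.0033], "jaw": 0}, {"pos": [0, 0, 0.0033], "jaw": 0}]' | python3 -m crank; echo '[{"jaw": 1}, {"jaw": 1}, {"jaw": 1}, {"jaw": 1}, {"jaw": 1}, {"pos": [0, 0, -0.0333], "jaw": 1}, {"pos": [0, 0, -0.1], "jaw": 1}, {"pos": [0, 0, -0.1667], "jaw": 1}, {"pos": [0, 0, -0.2333], "jaw": 1}, {"pos": [0, 0, -0.25], "jaw": 1}, {"pos": [0, 0, -0.25], "jaw": 1}]' | python3 -m crank
python3 - <<'E'
import h
from h import *
h.S,_=snap('wrist','w3');env.snapshot('scene');env.snapshot('side')
print(h.S['eef_pos'],fit('jar',.004,(.643,-.0125),('scene','side','wrist')))
E
```

```text
clock: 7.75
eef_pos: [0.6433, -0.0123, 0.1539]
ee_rot: [[-0.921, 0.389, 0.001], [0.389, 0.921, -0.0], [-0.001, 0.0, -1.0]]
wrist_force: [-0.8, 0.0, 5.3]
grip_width: 0.555
grasp_force: 30.0
clock: 8.85
eef_pos: [0.6433, -0.0122, 0.3046]
ee_rot: [[-0.921, 0.389, 0.003], [0.389, 0.921, -0.0], [-0.003, 0.001, -1.0]]
wrist_force: [0.4, 1.0, 0.2]
grip_width: 1.001
grasp_force: 0.0
[ 0.64325453 -0.0122388   0.30459795] {'scene+side+wrist': (array([ 0.6427, -0.0123]), np.float64(0.126)), 'scene': (array([ 0.6439, -0.0137]), np.float64(0.237)), 'side': (array([ 0.6432, -0.0123]), np.float64(0.059)), 'wrist': (array([ 0.6416, -0.0109]), np.float64(0.057))}
```

View pics/w3.png

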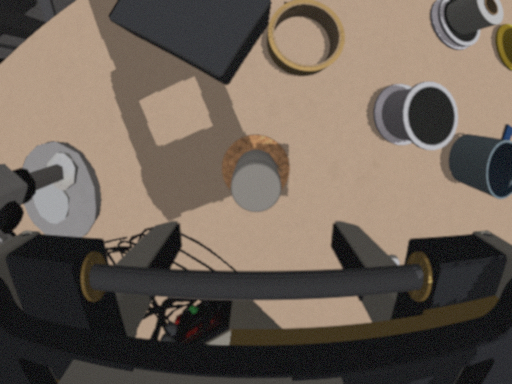

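The jar stands upright on the mat at (256,180). The pot is next.

Scaled: 0.313 m / 0.6 = 0.5217, 0.28 m / 0.6 = 0.4667.

```bash
echo '[{"pos": [0.0667, 0.0417, 0], "jaw": 1}, {"pos": [0.1333, 0.0833, 0], "jaw": 1}, {"pos": [0.2, 0.1233, 0], "jaw": 1}, {"pos": [0.2667, 0.1633, 0], "jaw": 1}, {"pos": [0.3333, 0.205, 0], "jaw": 1}, {"pos": [0.4, 0.245, 0], "jaw": 1}, {"pos": [0.4667, 0.2867, 0], "jaw": 1}, {"pos": [0.5217, 0.32, 0], "jaw": 1}, {"pos": [0.5217, 0.32, 0], "jaw": 1}, {"pos": [0.5217, 0.32, 0], "jaw": 1}, {"pos": [0.5217, 0.32, 0], "jaw": 1}]' | python3 -m crank
python3 - <<'E'
import h
from h import *
h.S,_=snap('wrist','w4');print(h.S['eef_pos'],h.S['ee_rot'].round(3).tolist(),h.S['clock'])
f=fit('pot',.056,(.428,.287),('wrist',));print(f)
print(fit('riser_mid',0,(.43,.286),('wrist',),hide=(f['wrist'][0] if f else (.428,.287),'pot')))
print(fit('riser_high',0,(.6475,.2042),('wrist',)))
E
```

```text
clock: 10.25
eef_pos: [0.4298, 0.2859, 0.3024]
ee_rot: [[-0.921, 0.39, -0.0], [0.39, 0.921, -0.0], [0.0, -0.001, -1.0]]
wrist_force: [0.5, -1.2, 0.1]
grip_width: 1.001
grasp_force: 0.0
[0.42982387 0.28590457 0.30235584] [[-0.921, 0.39, -0.0], [0.39, 0.921, -0.0], [0.0, -0.001, -1.0]] 10.25
{'wrist': (array([0.4262, 0.2849]), np.float64(0.054))}
{'wrist': (array([0.4294, 0.2866]), np.float64(0.044))}
{'wrist': (array([0.6476, 0.205 ]), np.float64(0.621))}
```

```bash
echo '[{"pos": [0.005, -0.0033, 0.0667], "jaw": 1}, {"pos": [0.005, -0.0033, 0.1333], "jaw": 1}, {"pos": [0.005, -0.0033, 0.1917], "jaw": 1}, {"pos": [0.005, -0.0033, 0.2333], "jaw": 1}, {"pos": [0.005, -0.0033, 0.2567], "jaw": 1}, {"pos": [0.005, -0.0033, 0.2567], "jaw": 1}, {"pos": [0.005, -0.0033, 0.2567], "jaw": 0}, {"pos": [0.005, -0.0033, 0.2567], "jaw": 0}, {"pos": [0.005, -0.0033, 0.2567], "jaw": 0}, {"pos": [0.005, -0.0033, 0.2567], "jaw": 0}, {"pos": [0.005, -0.0033, 0.2567], "jaw": 0}, {"pos": [0.005, -0.0033, 0.2567], "jaw": 0}, {"pos": [0.005, -0.0033, 0.2567], "jaw": 0}, {"pos": [0.005, -0.0033, 0.2567], "jaw": 0}, {"pos": [0.005, -0.0033, 0.2567], "jaw": 0}]' | python3 -m crank
```

```text
clock: 11.95
eef_pos: [0.4259, 0.2858, 0.1488]
ee_rot: [[-0.921, 0.389, 0.0], [0.389, 0.921, 0.0], [-0.0, 0.0, -1.0]]
wrist_force: [-1.0, 0.5, 1.8]
grip_width: 0.453
grasp_force: 30.0
```

Scaled: -0.235 m / 0.6 = -0.3917, -0.08 m / 0.6 = -0.1333.

```bash
echo '[{"pos": [0, 0, -0.05], "jaw": 0}, {"pos": [0, 0, -0.1167], "jaw": 0}, {"pos": [-0.05, 0.0017, -0.1333], "jaw": 0}, {"pos": [-0.1167, 0.005, -0.1333], "jaw": 0}, {"pos": [-0.1833, 0.0083, -0.1333], "jaw": 0}, {"pos": [-0.25, 0.0117, -0.1333], "jaw": 0}, {"pos": [-0.3167, 0.015, -0.1333], "jaw": 0}, {"pos": [-0.3667, 0.0183, -0.1333], "jaw": 0}, {"pos": [-0.3917, 0.0183, -0.1333], "jaw": 0}, {"pos": [-0.3917, 0.0183, -0.1333], "jaw": 0}, {"pos": [-0.3917, 0.0183, -0.1], "jaw": 0}, {"pos": [-0.3917, 0.0183, -0.0667], "jaw": 0}, {"pos": [-0.3917, 0.0183, -0.055], "jaw": 0}, {"pos": [-0.3917, 0.0183, -0.0483], "jaw": 0}, {"pos": [-0.3917, 0.0183, -0.0483], "jaw": 0}, {"pos": [-0.3917, 0.0183, -0.0483], "jaw": 0}]' | python3 -m crank
```

```text
clock: 13.55
eef_pos: [0.6466, 0.2047, 0.1789]
ee_rot: [[-0.921, 0.389, 0.001], [0.389, 0.921, 0.0], [-0.001, 0.001, -1.0]]
wrist_force: [0.5, 0.2, -0.1]
grip_width: 0.449
grasp_force: 30.0
```

Scaled: 0.002 m / 0.6 = 0.0033, -0.001 m / 0.6 = -0.0017.

```bash
echo '[{"pos": [-0.0017, 0, 0.0017], "jaw": 0}, {"pos": [-0.0017, 0, 0.0033], "jaw": 0}, {"pos": [-0.0017, 0, 0.0033], "jaw": 0}, {"pos": [-0.0017, 0, 0.0033], "jaw": 0}]' | python3 -m crank
```

```text
clock: 13.95
eef_pos: [0.6478, 0.2041, 0.1768]
ee_rot: [[-0.921, 0.389, 0.001], [0.389, 0.921, 0.0], [-0.001, 0.001, -1.0]]
wrist_force: [-1.0, -0.1, 4.7]
grip_width: 0.452
grasp_force: 30.0
```

Scaled: 0.156 m / 0.6 = 0.26, -0.125 m / 0.6 = -0.2083.

```bash
echo '[{"jaw": 1}, {"jaw": 1}, {"jaw": 1}, {"jaw": 1}, {"jaw": 1}, {"pos": [0, 0, -0.0333], "jaw": 1}, {"pos": [0, 0, -0.1], "jaw": 1}, {"pos": [0, 0, -0.1667], "jaw": 1}, {"pos": [0, 0, -0.2083], "jaw": 1}, {"pos": [0.0667, 0.04, -0.2083], "jaw": 1}, {"pos": [0.1333, 0.08, -0.2083], "jaw": 1}, {"pos": [0.2, 0.12, -0.2083], "jaw": 1}, {"pos": [0.26, 0.1567, -0.2083], "jaw": 1}, {"pos": [0.26, 0.1567, -0.2083], "jaw": 1}, {"pos": [0.26, 0.1567, -0.2083], "jaw": 1}]' | python3 -m crank
python3 - <<'E'
import h
from h import *
h.S,_=snap('wrist','w5');env.snapshot('scene');env.snapshot('side')
print(h.S['eef_pos'])
f=fit('roll',.025,(.5408,.3514),('wrist',));print(f)
print(fit('riser_low',0,(.544,.3545),('wrist',),hide=(f['wrist'][0],'roll')))
A=('scene','side','wrist')
f=fit('pot',.084,(.6475,.2045),A);print(f)
print(fit('riser_high',0,(.6475,.2045),A,hide=(f[list(f)[0]][0],'pot')))
E
```

```text
clock: 15.45
eef_pos: [0.54, 0.352, 0.3009]
ee_rot: [[-0.922, 0.388, 0.0], [0.388, 0.922, -0.0], [-0.0, 0.0, -1.0]]
wrist_force: [0.5, -0.5, 1.1]
grip_width: 1.001
grasp_force: 0.0
[0.53995567 0.35197444 0.30086255]
{}Traceback (most recent call last):
  File "<stdin>", line 6, in <module>
KeyError: 'wrist'
```

View pics/w5.png

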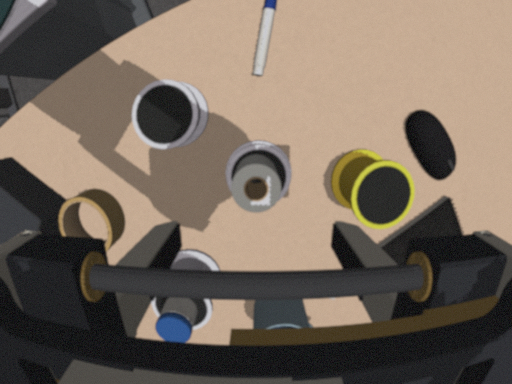

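The roll is centred under the gripper at (257,182), riser_low is around (258,170), and the empty riser_mid is at (168,115). The pot is upright on the high riser at (180,310).

```bash
python3 - <<'E'
import h
from h import *
h.S=env.get_state()
for c in ('wrist','scene','side'): env.snapshot(c)
A=('scene','side','wrist')
print('roll',fit('roll',.025,(.5408,.3514),A))
print(fit('riser_low',0,(.544,.3545),A,hide=((.5408,.3514),'roll')))
print('mid',fit('riser_mid',0,(.43,.286),A))
f=fit('pot',.084,(.6475,.2045),A);print('pot',f)
print(fit('riser_high',0,(.6475,.2045),A,hide=((.6475,.204),'pot')))
E
```

```text
roll {'scene+side+wrist': (array([0.5411, 0.3517]), np.float64(0.079)), 'scene': (array([0.542 , 0.3518]), np.float64(0.043)), 'side': (array([0.5411, 0.3524]), np.float64(0.118)), 'wrist': (array([0.5399, 0.3522]), np.float64(0.062))}
{'scene+side+wrist': (array([0.5447, 0.3538]), np.float64(0.109)), 'scene': (array([0.5465, 0.3559]), np.float64(0.081)), 'side': (array([0.5438, 0.354 ]), np.float64(0.107)), 'wrist': (array([0.5445, 0.3536]), np.float64(0.091))}
mid {'side+wrist': (array([0.4301, 0.2862]), np.float64(0.045)), 'side': (array([0.4311, 0.2868]), np.float64(0.045)), 'wrist': (array([0.4298, 0.2864]), np.float64(0.031))}
pot {'scene+side+wrist': (array([0.6498, 0.2044]), np.float64(0.105)), 'scene': (array([0.6517, 0.2048]), np.float64(0.099)), 'side': (array([0.6492, 0.2034]), np.float64(0.103)), 'wrist': (array([0.6514, 0.2026]), np.float64(0.098))}
{'scene+side': (array([0.6484, 0.2048]), np.float64(0.105)), 'scene': (array([0.6503, 0.2054]), np.float64(0.117)), 'side': (array([0.6475, 0.2045]), np.float64(0.084))}
```

```bash
echo '[{"pos": [0, 0, 0.0667], "jaw": 1}, {"pos": [0, 0, 0.1333], "jaw": 1}, {"pos": [0, 0, 0.2], "jaw": 1}, {"pos": [0, 0, 0.2417], "jaw": 1}, {"pos": [0, 0, 0.2683], "jaw": 1}, {"pos": [0, 0, 0.2683], "jaw": 1}, {"pos": [0, 0, 0.2683], "jaw": 0}, {"pos": [0, 0, 0.2683], "jaw": 0}, {"pos": [0, 0, 0.2683], "jaw": 0}, {"pos": [0, 0, 0.2683], "jaw": 0}, {"pos": [0, 0, 0.2683], "jaw": 0}, {"pos": [0, 0, 0.2683], "jaw": 0}, {"pos": [0, 0, 0.2683], "jaw": 0}, {"pos": [0, 0, 0.2683], "jaw": 0}]' | python3 -m crank
```

```text
clock: 17.95
eef_pos: [0.5405, 0.3514, 0.14]
ee_rot: [[-0.921, 0.389, 0.0], [0.389, 0.921, 0.0], [-0.0, 0.0, -1.0]]
wrist_force: [0.2, -0.2, 2.4]
grip_width: 0.532
grasp_force: 30.0
```

Scaled: -0.103 m / 0.6 = -0.1717, -0.08 m / 0.6 = -0.1333.

```bash
echo '[{"pos": [0, 0, -0.05], "jaw": 0}, {"pos": [0, 0, -0.1167], "jaw": 0}, {"pos": [0, 0, -0.1333], "jaw": 0}, {"pos": [0.0333, -0.045, -0.1333], "jaw": 0}, {"pos": [0.0667, -0.09, -0.1333], "jaw": 0}, {"pos": [0.1, -0.135, -0.1333], "jaw": 0}, {"pos": [0.1267, -0.1717, -0.1333], "jaw": 0}, {"pos": [0.1267, -0.1717, -0.1333], "jaw": 0}, {"pos": [0.1267, -0.1717, -0.1], "jaw": 0}, {"pos": [0.1267, -0.1717, -0.0717], "jaw": 0}, {"pos": [0.1267, -0.1717, -0.06], "jaw": 0}, {"pos": [0.1267, -0.1717, -0.0533], "jaw": 0}, {"pos": [0.1267, -0.1717, -0.05], "jaw": 0}, {"pos": [0.1267, -0.1717, -0.05], "jaw": 0}]' | python3 -m crank
```

```text
clock: 19.35
eef_pos: [0.4307, 0.2863, 0.1709]
ee_rot: [[-0.921, 0.389, 0.001], [0.389, 0.921, 0.0], [-0.001, 0.001, -1.0]]
wrist_force: [-3.0, -1.9, 5.3]
grip_width: 0.534
grasp_force: 30.0
```

Scaled: -0.312 m / 0.6 = -0.52, -0.28 m / 0.6 = -0.4667.

```bash
echo '[{"jaw": 1}, {"jaw": 1}, {"jaw": 1}, {"jaw": 1}, {"jaw": 1}, {"pos": [0, 0, -0.0333], "jaw": 1}, {"pos": [0, 0, -0.1], "jaw": 1}, {"pos": [0, 0, -0.1667], "jaw": 1}, {"pos": [0, 0, -0.2167], "jaw": 1}, {"pos": [-0.0667, -0.0417, -0.2167], "jaw": 1}, {"pos": [-0.1333, -0.0817, -0.2167], "jaw": 1}, {"pos": [-0.2, -0.1233, -0.2167], "jaw": 1}, {"pos": [-0.2667, -0.165, -0.2167], "jaw": 1}, {"pos": [-0.3333, -0.205, -0.2167], "jaw": 1}, {"pos": [-0.4, -0.2467, -0.2167], "jaw": 1}, {"pos": [-0.4667, -0.2883, -0.2167], "jaw": 1}, {"pos": [-0.52, -0.32, -0.2167], "jaw": 1}, {"pos": [-0.52, -0.32, -0.2167], "jaw": 1}, {"pos": [-0.52, -0.32, -0.2167], "jaw": 1}]' | python3 -m crank
python3 - <<'E'
import h
from h import *
snap('scene','s6');snap('side','d6'); A=('scene','side')
print(fit('roll',.056,(.43,.286),A));print(fit('riser_mid',0,(.43,.286),A,hide=((.43,.286),'roll')))
print(fit('riser_low',0,(.544,.354),A))
E
```

```text
clock: 21.25
eef_pos: [0.6431, -0.0127, 0.2992]
ee_rot: [[-0.921, 0.39, -0.001], [0.39, 0.921, 0.0], [0.001, -0.0, -1.0]]
wrist_force: [-0.8, 0.9, 0.3]
grip_width: 0.998
grasp_force: 0.0
{'side': (array([0.4312, 0.2837]), np.float64(0.081))}
{'side': (array([0.4281, 0.2883]), np.float64(0.144))}
{'side': (array([0.5455, 0.3517]), np.float64(0.078))}
```

Now down to the jar: dz = 0.2992 - 0.154 = 0.145.

Scaled: 0.145 m / 0.6 = 0.2417, 0.135 m / 0.6 = 0.225.

```bash
echo '[{"pos": [0, 0, 0.0667], "jaw": 1}, {"pos": [0, 0, 0.1333], "jaw": 1}, {"pos": [0, 0, 0.1917], "jaw": 1}, {"pos": [0, 0, 0.225], "jaw": 1}, {"pos": [0, 0, 0.2417], "jaw": 1}, {"pos": [0, 0, 0.2417], "jaw": 1}, {"pos": [0, 0, 0.2417], "jaw": 0}, {"pos": [0, 0, 0.2417], "jaw": 0}, {"pos": [0, 0, 0.2417], "jaw": 0}, {"pos": [0, 0, 0.2417], "jaw": 0}, {"pos": [0, 0, 0.2417], "jaw": 0}, {"pos": [0, 0, 0.2417], "jaw": 0}, {"pos": [0, 0, 0.2417], "jaw": 0}, {"pos": [0, 0, 0.2417], "jaw": 0}]' | python3 -m crank
```

```text
clock: 23.05
eef_pos: [0.643, -0.0122, 0.1549]
ee_rot: [[-0.921, 0.389, 0.0], [0.389, 0.921, 0.0], [-0.0, 0.0, -1.0]]
wrist_force: [-0.2, 0.2, 1.7]
grip_width: 0.553
grasp_force: 30.0
```

Scaled: 0.299 m / 0.6 = 0.4983, 0.13 m / 0.6 = 0.2167.

```bash
echo '[{"pos": [0, 0, -0.05], "jaw": 0}, {"pos": [0, 0, -0.1167], "jaw": 0}, {"pos": [0, 0, -0.1833], "jaw": 0}, {"pos": [0, 0, -0.25], "jaw": 0}, {"pos": [0, 0, -0.275], "jaw": 0}, {"pos": [0.0433, 0.055, -0.275], "jaw": 0}, {"pos": [0.0867, 0.1117, -0.275], "jaw": 0}, {"pos": [0.13, 0.1667, -0.275], "jaw": 0}, {"pos": [0.1733, 0.2217, -0.275], "jaw": 0}, {"pos": [0.2167, 0.2767, -0.275], "jaw": 0}, {"pos": [0.26, 0.3333, -0.275], "jaw": 0}, {"pos": [0.3033, 0.3883, -0.275], "jaw": 0}, {"pos": [0.3467, 0.4433, -0.275], "jaw": 0}, {"pos": [0.3883, 0.4983, -0.275], "jaw": 0}, {"pos": [0.3883, 0.4983, -0.275], "jaw": 0}, {"pos": [0.3883, 0.4983, -0.275], "jaw": 0}]' | python3 -m crank; echo '[{"pos": [0, 0, 0.0667], "jaw": 0}, {"pos": [0, 0, 0.1333], "jaw": 0}, {"pos": [0, 0, 0.1833], "jaw": 0}, {"pos": [0, 0, 0.2167], "jaw": 0}, {"pos": [0, 0, 0.23], "jaw": 0}, {"pos": [0, 0, 0.2367], "jaw": 0}, {"pos": [0, 0, 0.2367], "jaw": 0}, {"pos": [0, 0, 0.2367], "jaw": 0}]' | python3 -m crank
```

```text
clock: 24.65
eef_pos: [0.5444, 0.3545, 0.3184]
ee_rot: [[-0.922, 0.388, -0.001], [0.388, 0.922, -0.001], [0.001, -0.001, -1.0]]
wrist_force: [-0.1, -0.4, -1.0]
grip_width: 0.55
grasp_force: 30.0
clock: 25.45
eef_pos: [0.5451, 0.3538, 0.179]
ee_rot: [[-0.921, 0.389, 0.001], [0.389, 0.921, 0.001], [-0.001, 0.001, -1.0]]
wrist_force: [0.7, -0.7, -1.6]
grip_width: 0.552
grasp_force: 30.0
```

Scaled: 0.003 m / 0.6 = 0.005, 0.002 m / 0.6 = 0.0033.

```bash
echo '[{"pos": [0, 0, 0.0017], "jaw": 0}, {"pos": [0, 0, 0.0033], "jaw": 0}, {"pos": [0, 0, 0.005], "jaw": 0}, {"pos": [0, 0, 0.005], "jaw": 0}, {"pos": [0, 0, 0.005], "jaw": 0}]' | python3 -m crank
```

```text
clock: 25.95
eef_pos: [0.5449, 0.354, 0.1759]
ee_rot: [[-0.921, 0.389, 0.001], [0.389, 0.921, 0.0], [-0.001, 0.001, -1.0]]
wrist_force: [-2.1, -1.9, 6.5]
grip_width: 0.555
grasp_force: 30.0
```

Contact. Release, rise, and step back toward the scene's clear side to look.

Scaled: -0.2 m / 0.6 = -0.3333, -0.18 m / 0.6 = -0.3.

```bash
echo '[{"jaw": 1}, {"jaw": 1}, {"jaw": 1}, {"jaw": 1}, {"jaw": 1}, {"pos": [0, 0, -0.0333], "jaw": 1}, {"pos": [0, 0, -0.1], "jaw": 1}, {"pos": [0, 0, -0.1667], "jaw": 1}, {"pos": [0, 0, -0.2333], "jaw": 1}, {"pos": [0, 0, -0.3], "jaw": 1}, {"pos": [-0.0667, 0, -0.3333], "jaw": 1}, {"pos": [-0.1333, 0, -0.3333], "jaw": 1}, {"pos": [-0.1333, 0, -0.3333], "jaw": 1}, {"pos": [-0.1333, 0, -0.3333], "jaw": 1}, {"pos": [-0.1333, 0, -0.3333], "jaw": 1}]' | python3 -m crank
python3 - <<'E'
import h
from h import *
h.S,_=snap('wrist','w7');print(h.S['eef_pos'])
snap('scene','s7');snap('side','d7'); A=('wrist','side','scene')
for n,r,z,xy in [('jar','riser_low',.025,(.5445,.354)),('roll','riser_mid',.056,(.43,.286)),('pot','riser_high',.084,(.648,.204))]:
    print(n,fit(n,z,xy,A));print(r,fit(r,0,xy,A,hide=(xy,n)))
E
```

```text
clock: 27.45
eef_pos: [0.6179, 0.323, 0.3745]
ee_rot: [[-0.921, 0.389, -0.001], [0.389, 0.921, -0.0], [0.001, -0.0, -1.0]]
wrist_force: [-0.5, -0.2, 0.4]
grip_width: 0.999
grasp_force: 0.0
[0.61789011 0.32304787 0.37445741]
jar {'wrist+side+scene': (array([0.5442, 0.3549]), np.float64(0.081)), 'wrist': (array([0.5438, 0.355 ]), np.float64(0.032)), 'side': (array([0.5443, 0.3558]), np.float64(0.078)), 'scene': (array([0.5457, 0.3539]), np.float64(0.115))}
riser_low {'wrist+side+scene': (array([0.5436, 0.3538]), np.float64(0.221)), 'wrist': (array([0.5434, 0.3539]), np.float64(0.103)), 'side': (array([0.5436, 0.3538]), np.float64(0.077)), 'scene': (array([0.5515, 0.357 ]), np.float64(0.415))}
roll {'wrist+side+scene': (array([0.4316, 0.2868]), np.float64(0.156)), 'wrist': (array([0.4314, 0.2871]), np.float64(0.025)), 'side': (array([0.4312, 0.2843]), np.float64(0.122)), 'scene': (array([0.4341, 0.2864]), np.float64(0.27))}
riser_mid {'wrist+side+scene': (array([0.4302, 0.2852]), np.float64(0.226)), 'wrist': (array([0.4296, 0.2859]), np.float64(0.076)), 'side': (array([0.4295, 0.2824]), np.float64(0.06)), 'scene': (array([0.4408, 0.2844]), np.float64(0.481))}
pot {'wrist+side': (array([0.6491, 0.203 ]), np.float64(0.291)), 'wrist': (array([0.6494, 0.205 ]), np.float64(0.509)), 'side': (array([0.649, 0.201]), np.float64(0.057))}
riser_high {'wrist+side+scene': (array([0.6477, 0.2052]), np.float64(0.108)), 'wrist': (array([0.6477, 0.2052]), np.float64(0.057)), 'side': (array([0.6469, 0.2052]), np.float64(0.159)), 'scene': (array([0.6493, 0.2045]), np.float64(0.094))}
```

View pics/w7.png

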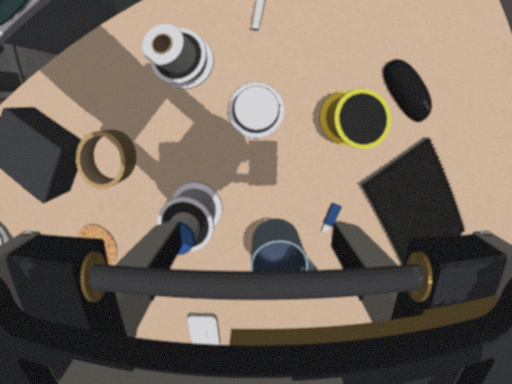

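View pics/d7.png

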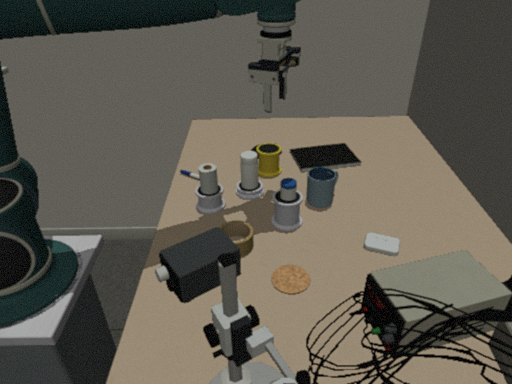

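The wrist view shows the jar centred on the low riser at (255,110), the roll on the mid one at (165,45), and the pot on the high one at (185,235). The side view shows all three upright at (249,170), (208,180) and (288,190), with the mug, tape and marker where they were. Fitted offsets from the riser centres are about 1–4 mm.

```bash
python3 -c "
from workcell import env
print(env.sign_off())"
```

```text
the job is handed in; nothing more can be done
None
```

The job is handed in at about 27 s: the jar stands on the lowest riser, the roll on the middle one and the pot on the highest, all upright and within about 4 mm of centre; the mug, tape and marker were not moved.

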